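Close the controller's access panel and lock its quarter-turn fastener

ROBOT

A 6-joint arm with a two-finger parallel gripper is mounted at the origin on a cart in front of the work surface, level with it; the furniture and walls round the work are solid. World frame = base frame: x ahead of the robot, y to its left, z up, the work surface at z = 0. Lengths are in m, angles in rad, forces in N, time in s.
With the tool pointing down it reaches from about 0.325 to 1 m from the base axis. Payload 5.1 kg.
Tool frame: the origin (TCP) lies at the very end of the fingers, on their centre line; the grasp point (between the pads) lies 19 mm behind it (r.grasp_offset is the distance from the TCP to the grasp point, in m); z points along the fingers, y is the direction in which the jaws open and shut (so a half turn about z gives the same grasp; the last joint's range is limited). The gripper opens to 85 mm and grips with 20 to 120 N. Pads are 22 mm wide; open, the fingers measure 114 mm over their backs; the gripper's body (76 mm by 85 mm) begins 54 mm behind the grasp point. The pads swing forward as they close: fully open they stand 13 mm farther back than shut.
Start: joints at [-1.339, 0.124, 1.65, -0, 1.367, -0.083], TCP at [0.201, -0.618, 0.231] pointing down, gripper open.
Joint ranges: [-2.61, 2.61], [-1.02, 2.33], [0.03, 2.71], [-1.35, 4.49], [0.32, 2.68], [-2.91, 2.91]. Speed limits (rad/s): [2.57, 2.57, 3.14, 3.14, 3.14, 3.14].

INTERFACE

Orientations are given as a unit quaternion [x, y, z, w].
In Python, from plant import r, imaging, finish_job gives the robot as it stands.
- The arm moves only by the tool drive_tool, never from a script. Its argument "targets" is a list of rows, each an object of numbers: "jaw": the gripper command: -1 is shut, 1 is fully open, values between are in proportion; "dx", "dy", "dz": the shift along the tool's x, y, z in units of 25 mm (1.0 is 25 mm); "spin": the turn about the tool's z in units of 5 degrees (1.0 is 5 degrees). A call has 1 to 12 rows; each row is the pose to reach, as a shift and turn from the pose measured when the call began, along the tool's axes at that moment; what a row does not reach only later rows make up. A row lasts 1/12 s, in which the tool goes at most 41.7 mm and 7.16 degrees, less where a joint would pass 70% of its speed; a pose out of reach is approached as far as the arm can. A call with a gripper value outside its range is refused whole. The fingers move at their own pace and stop on an object; the grip force is fixed at half the most. Time passes only in rows, so rows that repeat a pose let the fingers close. It gives the time, the measured TCP pose, the force and the opening at its end, in the units of the state.
- r.get_obs(): the state, without advancing time (a new reading comes with each control period).
- imaging.snapshot(name): name is "scene" or "top" or "wrist"; returns a dict with "pixels" (400x640x3 uint8, red, green, blue), "vfov" (degrees; the focal length in pixels is half the picture's height over the tangent of half this angle, whatever the lens; pixels are square), "cx", "cy" (the principal point, pixels), "world_to_cam" (4x4, takes a point from world to camera coordinates); the wrist camera has in their place "T_tool_cam" (4x4, takes a point from camera to tool coordinates, whose origin is the TCP and whose axes are the flange's). Camera axes: x right, y down, z forward; pixel columns grow to the right and rows downward; lengths in m; the calibration is good to about 2 mm. A picture is of the moment at which its call begins: read the wrist's pose just before it. There is no depth.
- finish_job(): hands the job in, once; it reports no verdict.
Trained networks look in a picture, given as the dict that the camera call returned (one of the last four; its "shot" number tells which), for a name from the list of things; names that differ only in an ending like _2 or _b are one class to them, and where a whole thing is asked for, a point or a joint stands for the part that bears it (a point fixed in the world has none). Each returns a list of dicts, best first, with "p" (0 to 1); they miss things now and then, are a little off and sometimes report something else, mostly with a low value. They report only what shows in the picture. A call takes as long as a camera call.
- imaging.recognise(picture, label): "bbox" ([left, top, right, bottom] in pixels, round what is visible of it).
- imaging.regions_of(picture, label): "region" (400x640 bool, what is visible of it) and "bbox" ([left, top, right, bottom] in pixels, round what is visible of it).
The state is a dict: "clock": time; "joint_pos": joint angles; "dq": joint speeds; "joint_efforts": joint torques, N m; "position": TCP position; "orientation": TCP orientation; "force": force on the tool from outside, world axes, zero at the start; "moment": the same for the moment, N m; "finger_gap": finger opening in m.
Only numpy, scipy, OpenCV 4.12 (cv2) and the standard library are available. Lean on these libraries where they do the work, as an engineer would, in place of code of your own. Each camera call takes 0.05 s, during which the arm holds its last target. There are 200 camera calls.

TASK

The access panel on top of the low grey controller box stands ajar: push it fully shut with the fingertips. Then set a fingertip in the slot of the round fastener on the panel and turn it a quarter turn clockwise, all the way to its stop, so that the panel is locked. Only push: do not lift the panel, do not move the things that stand round the box, and finish clear of everything.

Things in the scene. Friction and masses are not known exactly. Their poses are not given: they have to be found in the camera images.
- enclosure: low grey controller box, fixed to the bench, 190 mm (its x, front to back) x 180 mm (y) x 60 mm high without panel; origin at the centre of its underside, on the bench; -x is its front, which faces roughly to the robot; the panel is hinged along its back (+x) edge
- panel (a joint): angle of the white metal access panel (182 x 182 x 5 mm), rad; 0 = fully shut, flat, top 66 mm above the bench; positive = front edge raised; starts at 0.12 to 0.25. Hinge line level, along the box's y, at x = +90 mm, z = 63 mm in the box's frame. Friction keeps the panel where it is left; about 2 to 4 N down near its front edge closes it on a firm stop
- cam (a joint): turn of the fastener (round metal dial, 102 mm diameter), rad, clockwise seen from above; starts at 0 to 0.2 (slot about parallel to the front edge), firm stop at 1.571 (locked, slot front to back). Friction 0.1 N m (3 to 4 N at 30 mm off axis); stays where left. A tongue on it below the panel swings under a keeper and locks; with the panel not fully shut it strikes the keeper or rides over it
- slot (a point): on the fastener's axis, level with the dial's top, 18 mm above the panel's top (84 mm above the bench when shut, then at box x -20 mm, y 0). Its z: turning axis, up; its y: along the slot. Slot across the dial: 40 mm wide, 94 mm long, 14 mm deep, upright walls. A fixed collar as high as the dial, 106 mm inside and 120 mm outside diameter, surrounds it: turn the dial by the slot's wall
- slot_end (a point): point in the slot's mouth 32 mm from the axis, on its middle line, level with the dial's top; a fingertip (one finger, or both closed together) set in here and moved on an arc about the axis turns the dial. It turns with the dial: at the right-hand end (box -y) when unlocked, at the end nearest the box's front (-x) when locked
- panel_press_left (a point): clear spot on the panel's top by its front left corner (box frame about x -78, y +72 mm when shut), 19 mm behind the front edge and 19 mm in from the side
- panel_press_right (a point): the same by the front right corner (y -72 mm)
- bottle: small brown screw-cap bottle, 40 mm across, 75 mm tall, loose bystander on the left of the box; origin at the centre of its underside
- film_roll: white roll of sealing film on end, 55 mm across, 51 mm tall, loose bystander on the left of the box; origin at the centre of its underside
- timer: white lab timer lying flat, 66 x 66 x 18 mm, loose bystander on the right of the box; origin at the centre of its underside
- box_white: white cuvette box, 62 x 100 x 39 mm, loose bystander on the right of the box; origin at the centre of its underside

How it is judged:
By the outcome, as a careful person would: the job done as asked, in the order asked, and still so for the second after the job is handed in, with the robot touching nothing.
It also fails if it takes over 48 s, if anything falls off the work surface, if the arm or the gripper's body presses on something with over 40 N, if the wrist force passes 120 N, or if a joint passes its speed limit or range.

## Working session

There is one attempt and no reset: what is moved stays moved. The work goes in short steps, Python scripts to look and compute and a tool call to move; the robot and the scene stay as the last step left them, time stands still between calls to the robot, and variables do not carry over. Pictures are saved under pics/ and viewed, about 8 in all and at most 12, crops included, and the job is handed in when it is done.

Besides the shell and the picture viewer there is one more tool, called after ">>>" as a command line: name --argument value ..., lists and objects as JSON in quotes. drive_tool: Moves the arm, as the interface text tells. Its arguments: {"type":"object","properties":{"targets":{"type":"array","items":{"type":"object","properties":{"jaw":{"type":"number"},"dx":{"type":"number"},"dy":{"type":"number"},"dz":{"type":"number"},"spin":{"type":"number"}}}}},"required":["targets"]}

```bash
mkdir -p pics; cat > h.py <<'E'
import numpy as np, cv2
from plant import r, imaging, finish_job
from scipy.spatial.transform import Rotation as R
def K(s):
    f=200/np.tan(np.radians(s["vfov"])/2); return f,s["cx"],s["cy"]
def w2c(s,obs=None):
    if "world_to_cam" in s: return np.array(s["world_to_cam"])
    T=np.eye(4);T[:3,:3]=R.from_quat(obs["orientation"]).as_matrix();T[:3,3]=obs["position"]
    return np.linalg.inv(T@np.array(s["T_tool_cam"]))
def proj(s,P,obs=None):
    f,cx,cy=K(s);P=np.atleast_2d(P);M=w2c(s,obs);c=P@M[:3,:3].T+M[:3,3]
    return np.c_[cx+f*c[:,0]/c[:,2],cy+f*c[:,1]/c[:,2]]
def onz(s,uv,z,obs=None):
    f,cx,cy=K(s);C=np.linalg.inv(w2c(s,obs));uv=np.atleast_2d(uv)
    d=np.c_[(uv[:,0]-cx)/f,(uv[:,1]-cy)/f,np.ones(len(uv))]@C[:3,:3].T
    return C[:3,3]+d*((z-C[2,3])/d[:,2])[:,None]
def save(s,n): cv2.imwrite("pics/"+n,s["pixels"][:,:,::-1])
E
python3 - <<'E'
from h import *
o=r.get_obs();print({k:np.round(v,3) for k,v in o.items()})
for n in("scene","top"):
    s=imaging.snapshot(n);save(s,n+"0.png");print(n,K(s),np.linalg.inv(w2c(s))[:3,3].round(3))
    for l in("enclosure","panel","slot","slot_end","panel_press_left","panel_press_right","bottle","film_roll","timer","box_white"):
        d=imaging.recognise(s,l)[:1]
        for x in d:
            b=np.array(x["bbox"]);print(l,b.round(),round(x["p"],2),onz(s,[(b[0]+b[2])/2,(b[1]+b[3])/2],0.07)[0].round(3))
E
```

```text
{'clock': np.float64(0.0), 'joint_pos': array([-1.339,  0.124,  1.652, -0.   ,  1.367, -0.083]), 'dq': array([ 0.   , -0.001, -0.001, -0.001, -0.   , -0.002]), 'joint_efforts': array([-1.0000e-03, -4.2361e+01, -3.6545e+01, -0.0000e+00,  7.0000e-03,
       -0.0000e+00]), 'position': array([ 0.201, -0.617,  0.23 ]), 'orientation': array([ 0.988,  0.157, -0.   , -0.001]), 'force': array([-0.701,  0.517, -0.46 ]), 'moment': array([-0.033,  0.022,  0.065]), 'finger_gap': np.float64(0.085)}
scene (np.float64(444.96885955046633), 316.315057479881, 206.14004948766006) [ 0.205 -0.554  0.733]
enclosure [302. 226. 436. 347.] 0.58 [ 0.526 -0.162  0.07 ]
panel [300. 229. 430. 318.] 0.62 [ 0.536 -0.133  0.07 ]
slot [331. 245. 390. 285.] 0.59 [ 0.54  -0.111  0.07 ]
slot_end [333. 245. 390. 285.] 0.63 [ 0.541 -0.113  0.07 ]
panel_press_left [299. 225. 430. 316.] 0.78 [ 0.539 -0.127  0.07 ]
panel_press_right [302. 230. 432. 320.] 0.57 [ 0.536 -0.138  0.07 ]
bottle [302. 226. 324. 244.] 0.52 [0.5   0.004 0.07 ]
film_roll [334. 208. 358. 237.] 0.65 [ 0.579 -0.     0.07 ]
timer [415. 323. 464. 370.] 0.65 [ 0.556 -0.32   0.07 ]
box_white [359. 347. 430. 400.] 0.76 [ 0.464 -0.32   0.07 ]
top (np.float64(498.31003946555967), 322.01968436116437, 204.48944960712126) [0.448 0.046 1.11 ]
enclosure [353. 170. 445. 267.] 0.57 [ 0.539 -0.132  0.07 ]
panel [355. 178. 443. 261.] 0.97 [ 0.537 -0.132  0.07 ]
slot_end [373. 199. 424. 251.] 0.56 [ 0.524 -0.131  0.07 ]
panel_press_left [352. 174. 443. 267.] 0.61 [ 0.534 -0.129  0.07 ]
panel_press_right [353. 174. 445. 268.] 0.84 [ 0.533 -0.131  0.07 ]
bottle [318. 227. 336. 244.] 0.56 [0.502 0.019 0.07 ]
film_roll [302. 175. 332. 208.] 0.68 [0.595 0.04  0.07 ]
timer [449. 185. 484. 218.] 0.62 [ 0.574 -0.275  0.07 ]
box_white [456. 239. 507. 268.] 0.9 [ 0.466 -0.303  0.07 ]
```

```bash
python3 - <<'E'
import cv2,numpy as np
a=cv2.imread("pics/top0.png")[150:290,280:520];b=cv2.imread("pics/scene0.png")[190:400,270:490]
a=cv2.resize(a,(800,467),interpolation=3);cv2.imwrite("pics/t1.png",a)
E
```

```text
(no output)
```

View pics/t1.png

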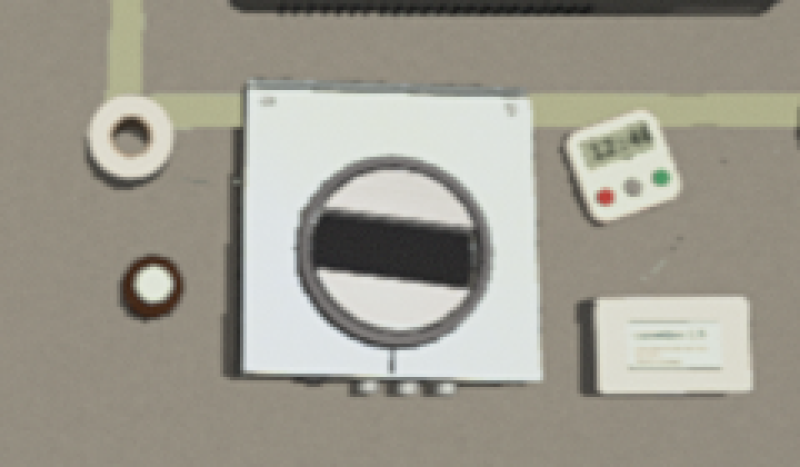

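The top view shows the panel ajar, the dial's slot nearly left-right, the bottle and film roll on the left, and the timer and white box on the right. Next I fit the box pose from the panel corners, which are at about (354,176), (440,179), (353,262) and (442,264) px.

```bash
cat >> h.py <<'E'
def panel(p,P):  # p=x,y,yaw,ang ; P box-frame points when shut
    x,y,w,a=p;P=np.array(P,float);h=np.array([.09,0,.063]);q=P-h
    q=R.from_euler('y',a).apply(q)+h
    return R.from_euler('z',w).apply(q)+[x,y,0]
C=[[.085,.091,.066],[.085,-.091,.066],[-.097,.091,.066],[-.097,-.091,.066]]
def tool(o,P):  # world displacement to P, in tool units of 25mm
    return (R.from_quat(o["orientation"]).inv().apply(np.array(P)-o["position"])/.025).round(2)
def yaw(o): return np.degrees(np.arctan2(*R.from_quat(o["orientation"]).as_matrix()[[1,0],0]))
E
python3 - <<'E'
from h import *
from scipy.optimize import least_squares
s=imaging.snapshot("top");s2=imaging.snapshot("scene")
uv=np.array([[354.1,176.4],[439.6,179.1],[352.9,262.5],[442.3,264.3]])
f=least_squares(lambda p:(proj(s,panel(p,C))-uv).ravel(),[.535,-.13,0,.18])
p=f.x;print(p,f.fun.round(1))
o=r.get_obs();print(yaw(o))
for n,P in dict(slot=[-.02,0,.084],L=[-.078,.072,.066],Rt=[-.078,-.072,.066]).items(): print(n,panel(p,[P])[0].round(3),proj(s2,panel(p,[P]))[0].round())
b=s2["pixels"][:,:,::-1].copy()
for u in proj(s2,panel(p,C+[[-.02,0,.084]])): cv2.circle(b,tuple(u.round().astype(int)),1,(0,0,255),-1)
cv2.imwrite("pics/s1.png",cv2.resize(b[190:400,270:490],None,fx=2.8,fy=2.8,interpolation=2))
E
```

```text
[ 0.54014362 -0.12686923 -0.02452189  0.12090164] [-0.   0.2 -0.1 -0.1  0.3 -0.3 -0.1  0.2]
18.03805235049955
slot [ 0.523 -0.126  0.097] [358. 264.]
L [ 0.466 -0.053  0.086] [311. 254.]
Rt [ 0.462 -0.197  0.086] [351. 310.]
```

View pics/s1.png

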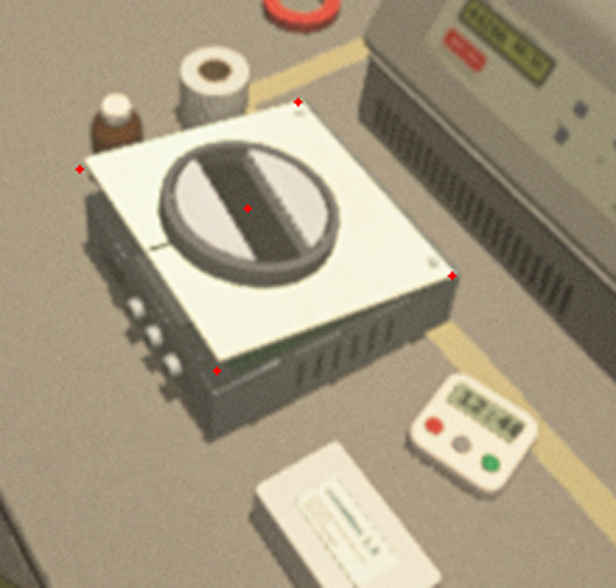

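The scene view's dots sit a little low at the front, so the panel is open wider than fitted. I refit with both views, using scene corners at about (376,227), (434,287), (301,246) and (349,319).

```bash
python3 - <<'E'
from h import *
from scipy.optimize import least_squares
s=imaging.snapshot("top");s2=imaging.snapshot("scene")
uv=np.array([[354.1,176.4],[439.6,179.1],[352.9,262.5],[442.3,264.3]])
uv2=np.array([[376.1,226.8],[433.4,286.6],[300.7,246.4],[348.6,318.6]])
f=least_squares(lambda p:np.r_[(proj(s,panel(p,C))-uv).ravel(),(proj(s2,panel(p,C))-uv2).ravel()],[.535,-.13,0,.18])
p=f.x;print(p,f.fun.round(1));np.save("p.npy",p)
q=p.copy();q[3]=0
for n,P in dict(slot=[-.02,0,.084],L=[-.078,.072,.066],Rt=[-.078,-.072,.066]).items(): print(n,panel(p,[P])[0].round(3),panel(q,[P])[0].round(3))
o=r.get_obs();print("spin",(yaw(o)-(90+np.degrees(p[2])))/5, "to above slot",tool(o,panel(q,[[-.02,0,.25]])[0]),"above R",tool(o,panel(q,[[-.078,-.072,.15]])[0]))
E
```

```text
[ 0.54108846 -0.12685649 -0.02611502  0.16967886] [ 0.  -0.4 -0.1 -0.5  0.6 -1.6  0.9 -0.9  0.2 -1.  -1.6  1.  -1.5  0.4
 -0.3  0.2]
slot [ 0.526 -0.126  0.102] [ 0.521 -0.126  0.084]
L [ 0.468 -0.053  0.094] [ 0.465 -0.053  0.066]
Rt [ 0.464 -0.197  0.094] [ 0.461 -0.197  0.066]
spin -14.093150176042496 to above slot [ 18.26 -14.74  -0.75] above R [ 15.11 -12.8    3.25]
```

>>> drive_tool --targets '[{"dx":15.1,"dy":-12.8,"dz":0.4,"spin":-14.1,"jaw":-1},{"dx":15.1,"dy":-12.8,"dz":0.4,"spin":-14.1,"jaw":-1},{"dx":15.1,"dy":-12.8,"dz":0.4,"spin":-14.1,"jaw":-1},{"dx":15.1,"dy":-12.8,"dz":0.4,"spin":-14.1,"jaw":-1},{"dx":15.1,"dy":-12.8,"dz":0.4,"spin":-14.1,"jaw":-1},{"dx":15.1,"dy":-12.8,"dz":0.4,"spin":-14.1,"jaw":-1},{"dx":15.1,"dy":-12.8,"dz":0.4,"spin":-14.1,"jaw":-1},{"dx":15.1,"dy":-12.8,"dz":0.4,"spin":-14.1,"jaw":-1},{"dx":15.1,"dy":-12.8,"dz":0.4,"spin":-14.1,"jaw":-1},{"dx":15.1,"dy":-12.8,"dz":0.4,"spin":-14.1,"jaw":-1},{"dx":15.1,"dy":-12.8,"dz":0.4,"spin":-14.1,"jaw":-1},{"dx":15.1,"dy":-12.8,"dz":0.4,"spin":-14.1,"jaw":-1}]'

```text
clock: 2.3
position: [0.462, -0.1946, 0.2217]
orientation: [0.716, 0.698, 0.0, 0.0]
force: [0.9, -0.6, 1.0]
finger_gap: -0.0002
```

```bash
python3 - <<'E'
from h import *
p=np.load("p.npy");o=r.get_obs();s=imaging.snapshot("wrist");print(yaw(o),o["joint_pos"].round(2),tool(o,panel(p,[[-.078,-.072,.066]])[0]))
im=s["pixels"][:,:,::-1].copy()
for u in proj(s,panel(p,C+[[-.02,0,.084],[-.078,-.072,.066]]),o): 
    print(u.round()); cv2.circle(im,tuple(u.round().astype(int)),3,(0,0,255),-1) if abs(u).max()<2000 else 0
cv2.imwrite("pics/w1.png",im)
E
```

```text
88.58221573224048 [-0.51 -0.21  1.99  0.    1.36 -0.48] [-0.09  0.08  5.09]
[503.  14.]
[470. 202.]
[304.   2.]
[308. 212.]
[394. 119.]
[326. 193.]
```

View pics/w1.png

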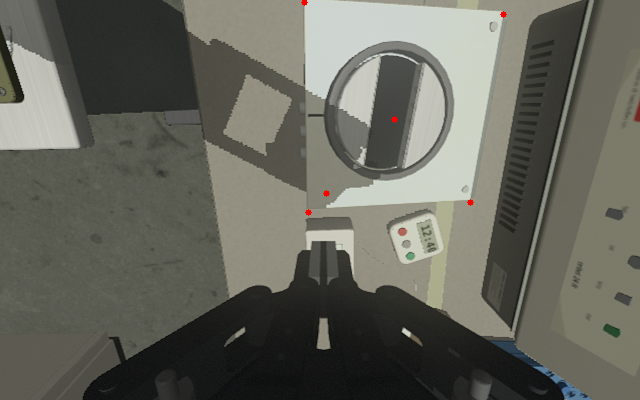

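The fit lands on the panel corners and the dial. Now the press at the front right corner.

>>> drive_tool --targets '[{"dx":-0.1,"dz":1.5,"jaw":-1},{"dx":-0.1,"dz":3.0,"jaw":-1},{"dx":-0.1,"dz":4.4,"jaw":-1},{"dx":-0.1,"dz":4.9,"jaw":-1},{"dx":-0.1,"dz":5.3,"jaw":-1},{"dx":-0.1,"dz":5.6,"jaw":-1},{"dx":-0.1,"dz":5.8,"jaw":-1},{"dx":-0.1,"dz":6.0,"jaw":-1},{"dx":-0.1,"dz":6.15,"jaw":-1},{"dx":-0.1,"dz":6.2,"jaw":-1},{"dx":-0.1,"dz":6.2,"jaw":-1}]'

```text
$.targets[0]: bad value
```

>>> drive_tool --targets '[{"dz":0.08,"jaw":-1},{"dz":0.08,"jaw":-1}]'

```text
$.targets[0]: bad value
```

>>> drive_tool --targets '[{"dx":-0.1,"dy":0,"spin":0,"dz":1.5,"jaw":-1},{"dx":-0.1,"dy":0,"spin":0,"dz":3.0,"jaw":-1},{"dx":-0.1,"dy":0,"spin":0,"dz":4.4,"jaw":-1},{"dx":-0.1,"dy":0,"spin":0,"dz":4.9,"jaw":-1},{"dx":-0.1,"dy":0,"spin":0,"dz":5.3,"jaw":-1},{"dx":-0.1,"dy":0,"spin":0,"dz":5.6,"jaw":-1},{"dx":-0.1,"dy":0,"spin":0,"dz":5.8,"jaw":-1},{"dx":-0.1,"dy":0,"spin":0,"dz":6.0,"jaw":-1},{"dx":-0.1,"dy":0,"spin":0,"dz":6.15,"jaw":-1},{"dx":-0.1,"dy":0,"spin":0,"dz":6.2,"jaw":-1},{"dx":-0.1,"dy":0,"spin":0,"dz":6.2,"jaw":-1}]'

```text
clock: 3.27
position: [0.4654, -0.1925, 0.0672]
orientation: [0.714, 0.7, 0.003, 0.001]
force: [-0.4, 0.9, 0.2]
finger_gap: 0.0002
```

>>> drive_tool --targets '[{"dx":0,"dy":0,"spin":0,"dz":0.04,"jaw":-1},{"dx":0,"dy":0,"spin":0,"dz":0.08,"jaw":-1},{"dx":0,"dy":0,"spin":0,"dz":0.12,"jaw":-1},{"dx":0,"dy":0,"spin":0,"dz":0.12,"jaw":-1}]'

```text
clock: 3.6
position: [0.4658, -0.1927, 0.0659]
orientation: [0.714, 0.7, 0.003, 0.001]
force: [-5.0, 1.6, 10.7]
finger_gap: -0.0002
```

>>> drive_tool --targets '[{"dx":0,"dy":0,"spin":0,"dz":0.08,"jaw":-1},{"dx":0,"dy":0,"spin":0,"dz":0.12,"jaw":-1},{"dx":0,"dy":0,"spin":0,"dz":0.12,"jaw":-1}]'

```text
clock: 3.85
position: [0.4659, -0.1927, 0.0658]
orientation: [0.714, 0.7, 0.002, -0.0]
force: [-9.8, 3.0, 19.8]
finger_gap: -0.0
```

The panel is on its stop: tip at z = 65.8 mm under 20 N, against 66 mm expected. I back off and look at the dial.

>>> drive_tool --targets '[{"dx":0,"dy":0,"spin":0,"dz":-1,"jaw":-1},{"dx":0,"dy":0,"spin":0,"dz":-2.5,"jaw":-1},{"dx":0,"dy":0,"spin":0,"dz":-4,"jaw":-1},{"dx":0,"dy":0,"spin":0,"dz":-4.5,"jaw":-1},{"dx":0,"dy":0,"spin":0,"dz":-4.5,"jaw":-1}]'

```text
clock: 4.27
position: [0.4682, -0.1944, 0.1835]
orientation: [0.714, 0.7, 0.004, 0.004]
force: [0.7, -0.0, 0.1]
finger_gap: -0.0001
```

```bash
python3 - <<'E'
from h import *
p=np.load("p.npy");p[3]=0;o=r.get_obs();s=imaging.snapshot("wrist");print(yaw(o),o["position"].round(4))
im=s["pixels"][:,:,::-1].copy()
a=np.radians(np.arange(0,360,15));P=[[-.02+.06*np.cos(t),.06*np.sin(t),.084] for t in a]
c=proj(s,panel(p,[[-.02,0,.084]]),o)[0];print(c)
for u in proj(s,panel(p,C+[[-.02,0,.084]]+P),o): cv2.circle(im,tuple(u.round().astype(int)),1,(0,0,255),-1) if abs(u).max()<2000 else 0
x,y=c.astype(int);x0=max(x-130,0);y0=max(y-130,0);print(x0,y0)
cv2.imwrite("pics/w2.png",cv2.resize(im[y0:y0+200,x0:x0+260],None,fx=3,fy=3,interpolation=2))
E
```

```text
88.85058073685059 [ 0.4682 -0.1944  0.1835]
[385.13561412 121.24401979]
255 0
```

View pics/w2.png

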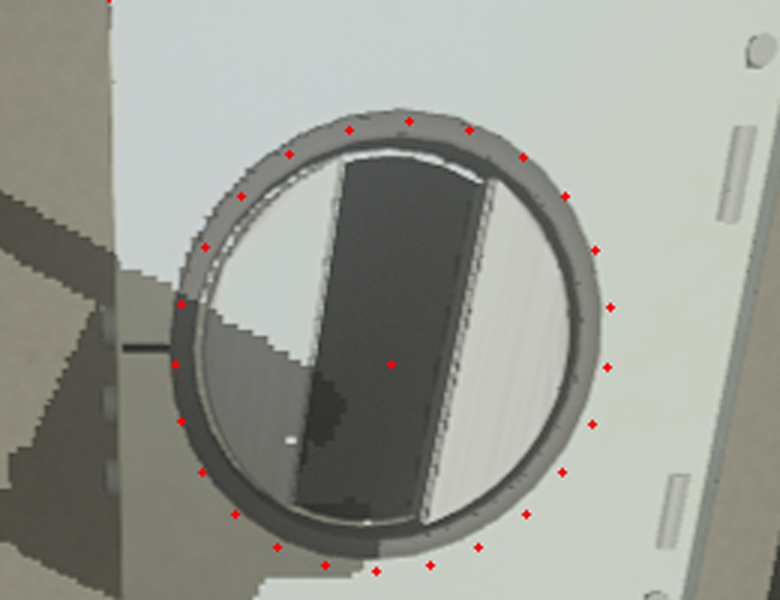

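The wrist view shows the collar centred about 4 px above my prediction, though the arm was still settling. I'll measure again at rest, using the slot's dark patch and the dial region.

```bash
cat > m.py <<'E'
from h import *
p=np.load("p.npy");p[3]=0
print("pred",panel(p,[[-.02,0,.084]])[0].round(4))
for n in("wrist","top","scene"):
    o=r.get_obs();s=imaging.snapshot(n)
    if n=="wrist":print(o["position"].round(4),o["orientation"].round(4),o["dq"].round(3));save(s,"wr.png")
    for l in("cam",):
        for d in imaging.regions_of(s,l)[:1]:
            c=max(cv2.findContours(d["region"].astype(np.uint8),0,1)[0],key=cv2.contourArea)
            P=onz(s,c[:,0,:].astype(float),.084,o)[:,:2].astype(np.float32)
            (q,rad)=cv2.minEnclosingCircle(P);e=cv2.fitEllipse(P*1000)
            print(n,l,round(d["p"],2),d["bbox"],"circ",np.round(q,4),round(rad,4),"ell",np.round(e[0],1),np.round(e[1],1))
    # dark slot pixels
    g=cv2.cvtColor(s["pixels"],cv2.COLOR_RGB2GRAY);uv=np.argwhere(g<85)[:,::-1]
    P=onz(s,uv.astype(float),.084,o)[:,:2];k=np.hypot(*(P-panel(p,[[-.02,0,.084]])[0,:2]).T)<.047
    if k.sum()>50:
        m,sz,a=cv2.minAreaRect((P[k]*1000).astype(np.float32));print(n,"slot",np.round(m,1),np.round(sz,1),round(a,1),"mean",P[k].mean(0).round(4))
E
python3 m.py
```

```text
pred [ 0.5211 -0.1263  0.084 ]
[ 0.4668 -0.1936  0.1804] [0.7142 0.7    0.003  0.002 ] [ 0.     0.038  0.064  0.    -0.003 -0.   ]
wrist cam 0.84 [324.3, 50.9, 447.5, 179.8] circ [ 0.5194 -0.1235] 0.051 ell [ 519.4 -123.1] [ 97.5 101.6]
wrist slot [ 523.1 -126.4] [93.2 56.1] 88.9 mean [ 0.5188 -0.1231]
top cam 0.92 [373.6, 202.7, 421.0, 253.3] circ [ 0.5194 -0.1266] 0.0526 ell [ 519.3 -125.5] [ 98.8 101.7]
top slot [ 518.5 -126.1] [93.3 37. ] 82.0 mean [ 0.5191 -0.1265]
scene cam 0.89 [333.0, 259.2, 384.4, 293.6] circ [ 0.5194 -0.1282] 0.0519 ell [ 518.4 -136.2] [ 81.4 101.2]
scene slot [ 511.6 -114.9] [88.7 60.9] 48.9 mean [ 0.5215 -0.1049]
```

Dial centre is about (0.5195, -0.125), with the slot's right end about 8° towards the front. I'll hover over slot_end at r = 30 mm, aligned with the slot.

>>> drive_tool --targets '[{"dx":0.8,"dy":1.0,"dz":0,"spin":1.3,"jaw":-1},{"dx":1.6,"dy":1.9,"dz":1,"spin":1.3,"jaw":-1},{"dx":1.6,"dy":1.9,"dz":2,"spin":1.3,"jaw":-1},{"dx":1.6,"dy":1.9,"dz":2.7,"spin":1.3,"jaw":-1},{"dx":1.6,"dy":1.9,"dz":2.7,"spin":1.3,"jaw":-1},{"dx":1.6,"dy":1.9,"dz":2.7,"spin":1.3,"jaw":-1}]'

```text
clock: 5.12
position: [0.5116, -0.1525, 0.1069]
orientation: [0.753, 0.658, 0.001, -0.004]
force: [0.3, -0.1, 0.1]
finger_gap: -0.0002
```

```bash
python3 - <<'E'
from h import *
o=r.get_obs();s=imaging.snapshot("wrist");print(yaw(o),o["position"].round(4),tool(o,[.5153,-.1547,.073]))
print(proj(s,[o["position"]],o))
im=s["pixels"][:,:,::-1].copy()
cv2.imwrite("pics/w3.png",cv2.resize(im[60:300,200:520],None,fx=2.4,fy=2.4,interpolation=2))
E
```

```text
82.35283679238205 [ 0.5116 -0.1525  0.1069] [-0.07  0.16  1.35]
[[325.30166903 256.86178825]]
```

View pics/w3.png

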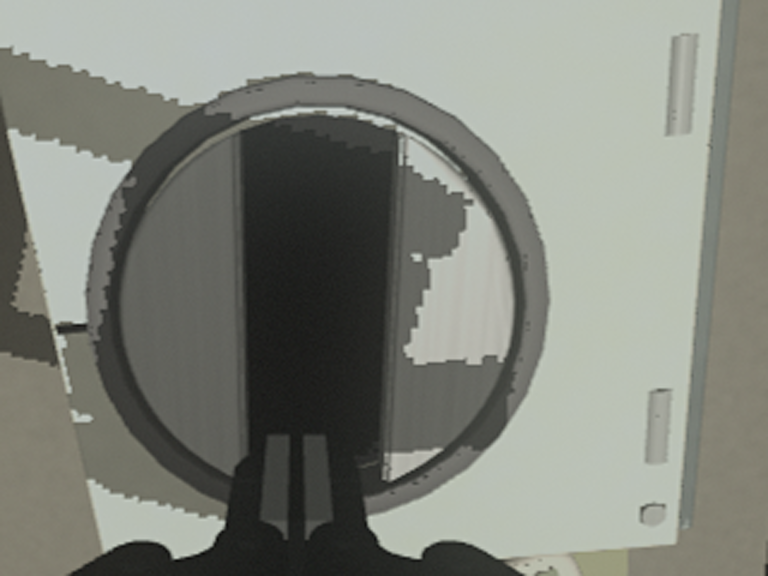

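The fingers are parallel to the slot and need about 5 mm towards +x (fingertips at crop u≈297, slot middle ≈318). I correct that and lower them in.

>>> drive_tool --targets '[{"dx":-0.05,"dy":0.2,"dz":0.2,"spin":0,"jaw":-1},{"dx":-0.05,"dy":0.2,"dz":0.6,"spin":0,"jaw":-1},{"dx":-0.05,"dy":0.2,"dz":0.9,"spin":0,"jaw":-1},{"dx":-0.05,"dy":0.2,"dz":1.1,"spin":0,"jaw":-1},{"dx":-0.05,"dy":0.2,"dz":1.25,"spin":0,"jaw":-1},{"dx":-0.05,"dy":0.2,"dz":1.3,"spin":0,"jaw":-1},{"dx":-0.05,"dy":0.2,"dz":1.3,"spin":0,"jaw":-1}]'

```text
clock: 5.75
position: [0.5171, -0.1548, 0.0756]
orientation: [0.753, 0.658, 0.001, -0.003]
force: [-0.3, -0.6, -1.0]
finger_gap: -0.0002
```

```bash
cat > arc.py <<'E'
from h import *
import sys
a,b,n,sp,z=map(float,sys.argv[1:6]);rad=float(sys.argv[6]) if len(sys.argv)>6 else .03
o=r.get_obs();y0=yaw(o);print(o["position"].round(4),y0,o["force"].round(1))
c=np.array([.5195,-.125])
for f in np.linspace(a,b,int(n)):
    t=np.radians(f);P=[*(c+rad*np.array([-np.sin(t),-np.cos(t)])),z]
    print(round(f),tool(o,P),"spin",round((y0-(90-(f-sp)))/5,2))
E
python3 arc.py 12 57 10 6 0.074
```

```text
[ 0.5171 -0.1548  0.0756] 82.33203517088583 [-0.3 -0.6 -1. ]
12 [-0.   -0.15  0.06] spin -0.33
17 [ 0.01 -0.26  0.06] spin 0.67
22 [ 0.03 -0.36  0.06] spin 1.67
27 [ 0.06 -0.46  0.06] spin 2.67
32 [ 0.1  -0.56  0.06] spin 3.67
37 [ 0.15 -0.65  0.06] spin 4.67
42 [ 0.2  -0.74  0.07] spin 5.67
47 [ 0.27 -0.82  0.07] spin 6.67
52 [ 0.34 -0.9   0.07] spin 7.67
57 [ 0.41 -0.97  0.07] spin 8.67
```

>>> drive_tool --targets '[{"dx":0,"dy":-0.15,"dz":0.05,"spin":0,"jaw":-1},{"dx":0.01,"dy":-0.26,"dz":0.05,"spin":0.7,"jaw":-1},{"dx":0.03,"dy":-0.36,"dz":0.05,"spin":1.7,"jaw":-1},{"dx":0.06,"dy":-0.46,"dz":0.05,"spin":2.7,"jaw":-1},{"dx":0.1,"dy":-0.56,"dz":0.05,"spin":3.7,"jaw":-1},{"dx":0.15,"dy":-0.65,"dz":0.05,"spin":4.7,"jaw":-1},{"dx":0.2,"dy":-0.74,"dz":0.05,"spin":5.7,"jaw":-1},{"dx":0.27,"dy":-0.82,"dz":0.05,"spin":6.7,"jaw":-1},{"dx":0.34,"dy":-0.9,"dz":0.05,"spin":7.7,"jaw":-1},{"dx":0.41,"dy":-0.97,"dz":0.05,"spin":8.7,"jaw":-1},{"dx":0.41,"dy":-0.97,"dz":0.05,"spin":8.7,"jaw":-1}]'

```text
clock: 6.67
position: [0.4951, -0.1418, 0.0754]
orientation: [0.943, 0.332, 0.001, -0.002]
force: [1.7, -1.1, 0.5]
finger_gap: -0.0002
```

```bash
python3 arc.py 62 107 10 8 0.074; python3 m.py | grep -E "top"
```

```text
[ 0.4951 -0.1418  0.0754] 38.76770251050275 [ 1.7 -1.1  0.5]
62 [ 0.01 -0.14  0.05] spin 0.55
67 [ 0.03 -0.24  0.06] spin 1.55
72 [ 0.06 -0.34  0.06] spin 2.55
77 [ 0.1  -0.43  0.06] spin 3.55
82 [ 0.15 -0.53  0.06] spin 4.55
87 [ 0.21 -0.61  0.06] spin 5.55
92 [ 0.28 -0.7   0.06] spin 6.55
97 [ 0.35 -0.77  0.06] spin 7.55
102 [ 0.43 -0.84  0.06] spin 8.55
107 [ 0.51 -0.91  0.06] spin 9.55
top cam 0.93 [370.6, 202.5, 404.4, 251.4] circ [ 0.5208 -0.1198] 0.0502 ell [ 525.9 -103.2] [ 53.5 104. ]
top slot [ 524.1 -131.4] [91.9 80.1] 27.0 mean [ 0.5235 -0.1227]
```

>>> drive_tool --targets '[{"dx":0.01,"dy":-0.14,"dz":0.05,"spin":0.5,"jaw":-1},{"dx":0.03,"dy":-0.24,"dz":0.05,"spin":1.5,"jaw":-1},{"dx":0.06,"dy":-0.34,"dz":0.05,"spin":2.5,"jaw":-1},{"dx":0.1,"dy":-0.43,"dz":0.05,"spin":3.5,"jaw":-1},{"dx":0.15,"dy":-0.53,"dz":0.05,"spin":4.5,"jaw":-1},{"dx":0.21,"dy":-0.61,"dz":0.05,"spin":5.5,"jaw":-1},{"dx":0.28,"dy":-0.7,"dz":0.05,"spin":6.5,"jaw":-1},{"dx":0.35,"dy":-0.77,"dz":0.05,"spin":7.5,"jaw":-1},{"dx":0.43,"dy":-0.84,"dz":0.05,"spin":8.5,"jaw":-1},{"dx":0.43,"dy":-0.84,"dz":0.05,"spin":8.5,"jaw":-1}]'

```text
clock: 7.8
position: [0.4907, -0.1189, 0.0746]
orientation: [0.999, -0.032, 0.0, -0.002]
force: [0.2, -2.5, 2.4]
finger_gap: -0.0004
```

```bash
python3 arc.py 102 114 5 12 0.075
```

```text
[ 0.4907 -0.1189  0.0746] -3.639395143738415 [ 0.2 -2.5  2.4]
102 [-0.02 -0.   -0.02] spin -0.73
105 [-0.01 -0.07 -0.02] spin -0.13
108 [ 0.   -0.13 -0.02] spin 0.47
111 [ 0.02 -0.19 -0.02] spin 1.07
114 [ 0.04 -0.25 -0.01] spin 1.67
```

>>> drive_tool --targets '[{"dx":0,"dy":-0.05,"dz":0,"spin":0,"jaw":-1},{"dx":0,"dy":-0.1,"dz":0,"spin":0,"jaw":-1},{"dx":0,"dy":-0.15,"dz":0,"spin":0,"jaw":-1},{"dx":0,"dy":-0.15,"dz":0,"spin":0,"jaw":-1}]'

```text
clock: 8.13
position: [0.4917, -0.1157, 0.0749]
orientation: [1.0, -0.031, 0.001, -0.002]
force: [4.0, -5.3, 1.9]
finger_gap: 0.0001
```

>>> drive_tool --targets '[{"dx":0,"dy":-0.08,"dz":0,"spin":0,"jaw":-1},{"dx":0,"dy":-0.16,"dz":0,"spin":0,"jaw":-1},{"dx":0,"dy":-0.2,"dz":0,"spin":0,"jaw":-1},{"dx":0,"dy":-0.2,"dz":0,"spin":0,"jaw":-1}]'

```text
clock: 8.47
position: [0.4922, -0.1146, 0.0751]
orientation: [1.0, -0.029, 0.002, 0.003]
force: [0.6, -18.2, -0.7]
finger_gap: -0.0001
```

>>> drive_tool --targets '[{"dx":0,"dy":-0.12,"dz":0,"spin":0,"jaw":-1},{"dx":0,"dy":-0.2,"dz":0,"spin":0,"jaw":-1},{"dx":0,"dy":-0.2,"dz":0,"spin":0,"jaw":-1}]'

```text
clock: 8.72
position: [0.4923, -0.1144, 0.0752]
orientation: [1.0, -0.027, 0.002, 0.009]
force: [-1.7, -21.5, -0.9]
finger_gap: -0.0002
```

The dial is on a firm stop: 21 N with only 0.2 mm of travel. I ease off the wall, lift straight out and check.

>>> drive_tool --targets '[{"dx":0,"dy":0.2,"dz":0,"spin":0,"jaw":-1},{"dx":0,"dy":0.2,"dz":0,"spin":0,"jaw":-1},{"dx":0,"dy":0.2,"dz":-1,"spin":0,"jaw":-1},{"dx":0,"dy":0.2,"dz":-2.5,"spin":0,"jaw":-1},{"dx":-3,"dy":1,"dz":-4,"spin":0,"jaw":-1},{"dx":-4,"dy":2,"dz":-5,"spin":0,"jaw":-1},{"dx":-4,"dy":3,"dz":-5,"spin":0,"jaw":-1},{"dx":-4,"dy":4,"dz":-5,"spin":0,"jaw":-1},{"dx":-4,"dy":4,"dz":-5,"spin":0,"jaw":-1},{"dx":-4,"dy":4,"dz":-5,"spin":0,"jaw":-1}]'

```text
clock: 9.55
position: [0.386, -0.2072, 0.2015]
orientation: [1.0, -0.028, 0.002, 0.008]
force: [0.2, -0.1, -0.9]
finger_gap: -0.0
```

```bash
python3 m.py; python3 - <<'E'
from h import *
o=r.get_obs();print(o["clock"],o["position"].round(3),o["force"].round(1))
p=np.load("p.npy");p[3]=0
a=imaging.snapshot("top");b=imaging.snapshot("scene")
for s in(a,b):
    for l in("bottle","film_roll","timer","box_white"):
        for x in imaging.recognise(s,l)[:1]: print(l,np.round(x["bbox"]))
ib=b["pixels"][:,:,::-1].copy()
for u in proj(b,panel(p,C)): cv2.circle(ib,tuple(u.round().astype(int)),1,(0,0,255),-1)
A=cv2.resize(a["pixels"][150:290,280:520,::-1],(480,280),interpolation=2);B=cv2.resize(ib[190:400,270:490],(293,280),interpolation=2)
cv2.imwrite("pics/f.png",np.hstack([A,B]))
E
```

```text
pred [ 0.5211 -0.1263  0.084 ]
[ 0.386  -0.2072  0.2015] [ 0.9996 -0.0285  0.0019  0.0078] [ 0.051  0.02   0.021  0.004 -0.001  0.009]
wrist cam 0.89 [148.9, 0.0, 275.8, 111.7] circ [ 0.5185 -0.1246] 0.0521 ell [ 512.6 -124.4] [ 85.  107.5]
wrist slot [ 512.  -123.4] [37.1 74.6] 88.2 mean [ 0.5143 -0.1236]
top cam 0.84 [373.3, 203.4, 423.4, 255.7] circ [ 0.5185 -0.124 ] 0.0529 ell [ 518.3 -123.7] [ 99.8 102.1]
top slot [ 519.8 -125. ] [33.3 91.2] 89.2 mean [ 0.5208 -0.1246]
scene cam 0.57 [335.2, 252.1, 382.9, 292.2] circ [ 0.5192 -0.1276] 0.0518 ell [ 520.4 -128.2] [ 90.1 103. ]
9.85 [ 0.387 -0.205  0.201] [-0.6 -0.1  1. ]
bottle [318. 226. 337. 244.]
film_roll [305. 176. 331. 208.]
timer [445. 184. 482. 218.]
box_white [455. 240. 506. 265.]
film_roll [338. 206. 359. 239.]
timer [414. 322. 462. 371.]
box_white [360. 347. 428. 400.]
```

View pics/f.png

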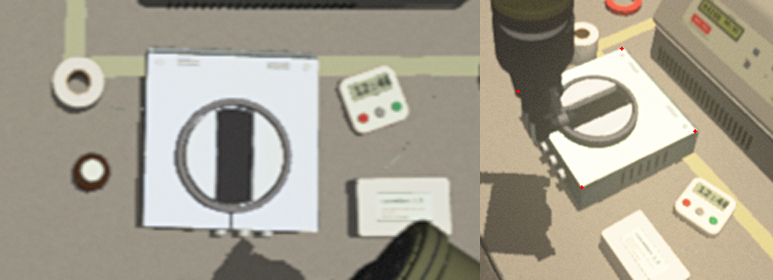

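```bash
python3 -c "
from plant import finish_job
print(finish_job())"
```

```text
the job is handed in; nothing more can be done
None
```

The panel is shut and the fastener is turned to its stop, so it should be locked. I handed the job in at about 10 s on the robot's clock.

- **Panel:** I pressed it down at the front right corner with the closed fingertips. It held firm under 20 N with the tip at 65.8 mm, against 66 mm expected. In the last picture the panel corners visible beside the arm match the shut position.
- **Fastener:** I set the fingertips in the right-hand end of the slot and swept them clockwise to the stop. The stop held at 21 N with 0.2 mm of travel. In the top view the slot now runs front to back, within about 1° of the box's own axis as I measured it.
- **Surroundings:** The bottle, film roll, timer and white box are where they started, within a few pixels of detection noise. The scene camera could not confirm the bottle because the arm hid it, but the top view does. The arm ended clear, with the wrist force about 1 N.
- **Disagreement:** The cameras placed the dial's centre up to 3 mm apart. The slot's clearance absorbed this, and the force readings settled where the stop was.

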